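# Sort the tubes and draw out the caddy handle

### The arm

A 7-joint arm with a two-finger parallel gripper is mounted at the origin on the work surface. World frame = base frame: x ahead of the robot, y to its left, z up, the work surface at z = 0. Lengths are in mm, angles in degrees, forces in N, time in s.
With the tool pointing down it reaches from about 400 to 900 mm from the base axis. Payload 5.5 kg.
Tool frame: the origin (TCP) lies at the very end of the fingers, on their centre line; the grasp point (between the pads) lies manip.pinch_z behind it (manip.pinch_z is the distance from the TCP to the grasp point, in mm); z points along the fingers, y is the line along which they close (so a half turn about z gives the same grasp; the last joint's range is limited). The gripper opens to 85 mm and grips with 20 to 120 N. Pads are 22 mm wide; open, the fingers measure 114 mm over their backs; the gripper's body (76 mm by 85 mm) begins 54 mm behind the grasp point. The pads swing forward as they close: fully open they stand 13 mm farther back than shut.
Start: joints at [15.08, 28.699, -24.465, 88.831, 12.651, 65.22, -12.049], TCP at [650, 0.037, 231.31] pointing down, gripper open.
Joint ranges: [-164.97, 164.97], [-17.58, 116.51], [-87.97, 89.64], [11.32, 138.91], [-80.73, 260.73], [10.89, 115.49], [-147.41, 147.41]. Speed limits (degrees/s): [147.25, 147.25, 180, 180, 180, 180, 180].

### API

Orientations are given as [roll, pitch, yaw] about the fixed x, y, z axes, in that order (R = Rz(yaw) Ry(pitch) Rx(roll)).
In Python, from bench import manip gives the robot as it stands.
- The arm moves only by the tool send_rows, never from a script. Its argument "moves" is a list of rows, each a list of 7 numbers: the shift along the tool's x, y, z in m, then the turn, a rotation vector about the tool's x, y, z in degrees, then the opening, from 0 (shut) to 1 (fully open). In form: [[x, y, z, wx, wy, wz, claw], ...]. A call has 1 to 12 rows; each row shifts and turns the commanded pose from where the row before left it, along the tool's axes as they then stand; what a row does not reach is not made up. A row lasts 1/8 s, in which the tool goes at most 62.5 mm and 10.7 degrees, less where a joint would pass 70% of its speed; a pose out of reach is approached as far as the arm can. A call with a gripper value outside its range is refused whole. The fingers move at their own pace and stop on an object; the grip force is fixed at half the most. Time passes only in rows, so rows that do not move let the fingers close. It gives the time, the measured TCP pose, the force, the opening and the grip force at its end, in the units of the state.
- manip.sense(): the state, without advancing time (a new reading comes with each control period).
- manip.capture(name): name is "scene" or "side" or "wrist"; returns a dict with "frame" (400x640x3 uint8, red, green, blue), "camera_matrix" (3x3 intrinsics, pixels), "extrinsics" (4x4, takes a point from camera to world coordinates); the wrist camera has in their place "T_tool_cam" (4x4, takes a point from camera to tool coordinates, whose origin is the TCP and whose axes are the flange's). Camera axes: x right, y down, z forward; pixel columns grow to the right and rows downward; lengths in mm; the calibration is good to about 2 mm. A picture is of the moment at which its call begins: read the wrist's pose just before it. There is no depth.
- manip.sign_off(): hands the job in; it is judged then, once.
The state is a dict: "time_s": time; "q": joint angles; "qd": joint speeds; "tau": joint torques, N m; "eef_pos": TCP position; "ee_rot": TCP orientation; "force": force on the tool from outside, world axes, zero at the start; "moment": the same for the moment, N m; "gripper_width": finger opening in mm; "finger_force": force on a finger pad.
Only numpy, scipy, OpenCV 4.12 (cv2) and the standard library are available. Lean on these libraries where they do the work, as an engineer would, in place of code of your own. Each camera call takes 0.05 s, during which the arm holds its last target. There are 200 camera calls.

### The job

Tidy up the coffee table: first stand each capped tube upright in the caddy bin that matches its cap colour (teal or mustard) and let go of it. Then squeeze the red release button in the caddy's black handle and, keeping it squeezed, pull the telescoping handle straight up past its first stop to the second stop, all the way out. Finish while still holding the handle out there with the button squeezed, and leave the succulent, the mug and the bowl alone.

Things in the scene. Friction and masses are not known exactly. Their poses are not given: they have to be found in the camera images.
- tube_teal: Closed rigid tube, 28 mm diameter, 80 mm tall, 50 g, white body with a teal cap (the top 28 mm). Loose, standing upright on the table. Origin at the centre of its underside, z along the tube towards the cap.
- tube_mustard: The same tube with a mustard-yellow cap.
- bin_teal: Open teal bin fixed on the caddy, outside 90 (x) x 105 (y) x 45 (z) mm, walls and floor 5 mm thick. Origin at the centre of its underside, 12 mm above the table; axes parallel to the caddy's. The two bins sit side by side, either one on the left.
- bin_mustard: The same bin in mustard yellow.
- caddy: Dark wooden caddy, fixed to the table: base board 220 (x) x 260 (y) x 12 (z) mm. Origin under the centre of the board, z up. The bins stand on its +x half, the telescoping handle along the -x edge: two dark steel sleeves 18 mm in diameter and 140 mm high at x = -60, y = +-45 mm.
- grip (a point): Centre of the black handle bar: 120 mm long (along the caddy's y), 22 mm wide (x) and 22 mm high (z), carried by two 10 mm rods 90 mm apart, at caddy x = -60, y = 0 mm. 165 mm above the table with the handle down, 285 mm fully out; moves with the handle. Red button in the middle of the bar's +x side, at the same height.
- handle (a joint): Height of the telescoping handle above its lowest position, m: 0 down, 0.06 first stop, 0.12 second stop (mechanical end). Latched at each unless the button is squeezed; squeezed, it slides straight up with about 6 N. Let go of between stops it sinks under its own weight and the latch catches it lower down (a fast fall may skip the first stop).
- release (a joint): How far the red button is pressed into the bar, m: 0 out, 0.005 flush with the bar's side. 30 mm long (y), 14 mm high, stands 5 mm proud of the bar's +x side; pressed horizontally, across the bar, about 6 N spring. The latch is free when it is pressed more than about 0.003. Gripping the middle of the bar from above, fingers closing across it (along the caddy's x), presses it with one finger.
- succulent: Succulent in a round concrete pot, 88 mm across at the foot, 105 mm tall, loose; leave alone. Origin at the centre of its underside.
- mug: White mug, 80 mm across, 90 mm tall, loose; leave alone. Origin at the centre of its underside.
- bowl: Dark bowl of three decorative balls, 150 mm across, 58 mm tall over the balls, loose; leave alone. Origin at the centre of its underside.
There are look-alikes about, which are no part of the job. What is shaped like the tube_mustard but pink is not meant. What is shaped like the tube_teal but blue is not meant.

How it is judged (in metres and radians):
On the way, in this order (a step that is already met when the one before it is completed fails the run):
1. both tubes stand released in the bins of their colours while the handle is still down (x of tube_teal in the frame of bin_teal between -0.031 and 0.031 m and y of tube_teal in the frame of bin_teal between -0.039 and 0.039 m and z of tube_teal in the frame of bin_teal below 0.012 m and angle between each of tube_teal, tube_mustard's own z axis and vertical below 0.15 rad and contact force between the fingers and tube_teal below 0.1 N and x of tube_mustard in the frame of bin_mustard between -0.031 and 0.031 m and y of tube_mustard in the frame of bin_mustard between -0.039 and 0.039 m and z of tube_mustard in the frame of bin_mustard below 0.012 m and contact force between the fingers and tube_mustard below 0.1 N and value of joint handle below 0.01 m), for 0.2 s.
2. the red button is squeezed by the gripper with the handle still down (value of joint release above 0.0035 m and value of joint handle below 0.02 m and contact force between the fingers and release above 1 N), for 0.05 s.
3. the handle passes its first stop with the button squeezed (value of joint release above 0.0035 m and value of joint handle above 0.065 m), for 0.02 s.
4. the handle is out at the second stop, button squeezed (value of joint release above 0.0035 m and value of joint handle above 0.113 m), for 0.2 s.
At the end, for the whole second after the job is handed in: Each tube stands upright (within 9 degrees) on the floor of the bin of its colour, not touched by the fingers; the handle is within 7 mm of the second stop (joint over 0.113) and still, held by the fingers (over 3 N) with the button squeezed more than 3.5 mm, so that the latch does not carry it (all of step 4 and x of tube_teal in the frame of bin_teal between -0.031 and 0.031 m and y of tube_teal in the frame of bin_teal between -0.039 and 0.039 m and z of tube_teal in the frame of bin_teal below 0.012 m and angle between each of tube_teal, tube_mustard's own z axis and vertical below 0.15 rad and contact force between the fingers and tube_teal below 0.1 N and x of tube_mustard in the frame of bin_mustard between -0.031 and 0.031 m and y of tube_mustard in the frame of bin_mustard between -0.039 and 0.039 m and z of tube_mustard in the frame of bin_mustard below 0.012 m and contact force between the fingers and tube_mustard below 0.1 N and velocity of joint handle between -0.01 and 0.01 m/s and contact force between the fingers and handle above 3 N and contact force between the fingers and release above 1 N); the arm keeps its last pose, push and grip.
It fails at once if the succulent is moved more than 20 mm or tipped (distance of succulent from where it was at the start of the episode above 0.02 m or angle between succulent's own z axis and vertical above 0.25 rad).
It fails at once if the mug is moved more than 20 mm or tipped (distance of mug from where it was at the start of the episode above 0.02 m or angle between mug's own z axis and vertical above 0.25 rad).
It fails at once if the bowl is moved more than 20 mm or tipped (distance of bowl from where it was at the start of the episode above 0.02 m or angle between bowl's own z axis and vertical above 0.25 rad).
It also fails if it takes over 67 s, if anything falls off the work surface, if the arm or the gripper's body presses on something with over 40 N, if the wrist force passes 120 N, or if a joint passes its speed limit or range.

## Working session

There is one attempt and no reset: what is moved stays moved. The work goes in short steps, Python scripts to look and compute and a tool call to move; the robot and the scene stay as the last step left them, time stands still between calls to the robot, and variables do not carry over. Pictures are saved under pics/ and viewed, at most 10 in all, crops included, and the job is handed in when it is done.

Besides the shell and the picture viewer there is one more tool, called after "Emit:" in YAML: its name, and indented under it one key for each argument. send_rows: Moves the arm, as the interface text tells. Its arguments: {"type":"object","properties":{"moves":{"type":"array"}},"required":["moves"]}

```bash
mkdir -p pics; ls
python3 - <<'E'
from bench import manip
import cv2,numpy as np
print(manip.pinch_z, {k:np.round(v,2).tolist() if not isinstance(v,str) else v for k,v in manip.sense().items()})
for n in("scene","side","wrist"):
    d=manip.capture(n); cv2.imwrite(f"pics/{n}0.png",d["frame"][:,:,::-1])
    np.savez(f"pics/{n}0.npz",**d)
    print(n,np.round(d["camera_matrix"],1).tolist(),np.round(d.get("extrinsics",d.get("T_tool_cam")),3).tolist())
E
```

```text
pics
18.700000000000003 {'time_s': 0.0, 'q': [15.08, 28.75, -24.45, 88.89, 12.65, 65.22, -12.05], 'qd': [-0.0, 0.03, 0.05, -0.0, 0.08, 0.08, -0.04], 'tau': [0.0, -56.95, -5.82, -28.09, 0.01, 0.01, 0.0], 'eef_pos': [649.28, -0.08, 230.25], 'ee_rot': [-179.89, -0.0, 90.0], 'force': [0.68, 0.57, -0.25], 'moment': [-0.02, 0.01, 0.03], 'finger_force': 0.0, 'gripper_width': 85.55}
scene [[504.7, 0.0, 326.0], [0.0, 504.7, 200.1], [0.0, 0.0, 1.0]] [[0.768, 0.558, -0.314, 1132.623], [0.64, -0.659, 0.394, -625.263], [0.013, -0.503, -0.864, 1542.835], [0.0, 0.0, 0.0, 1.0]]
side [[437.7, 0.0, 318.6], [0.0, 437.7, 197.6], [0.0, 0.0, 1.0]] [[0.857, -0.257, 0.446, 80.123], [-0.515, -0.448, 0.731, -873.846], [0.012, -0.856, -0.517, 753.253], [0.0, 0.0, 0.0, 1.0]]
wrist [[315.9, 0.0, 319.9], [0.0, 315.9, 200.8], [0.0, 0.0, 1.0]] [[-0.0, -0.962, -0.274, 69.392], [1.0, -0.001, 0.0, 0.187], [-0.0, -0.274, 0.962, -142.822], [0.0, 0.0, 0.0, 1.0]]
```

View pics/scene0.png

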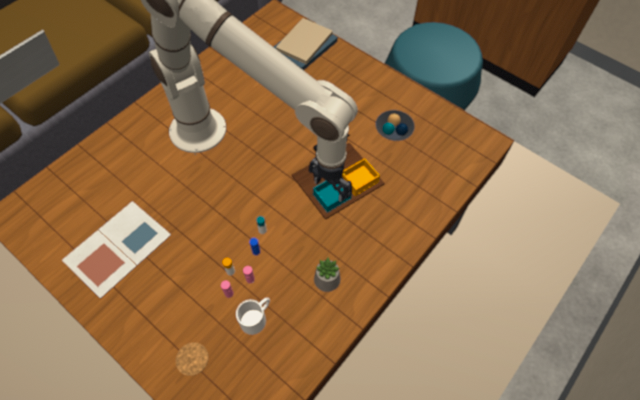

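View pics/side0.png

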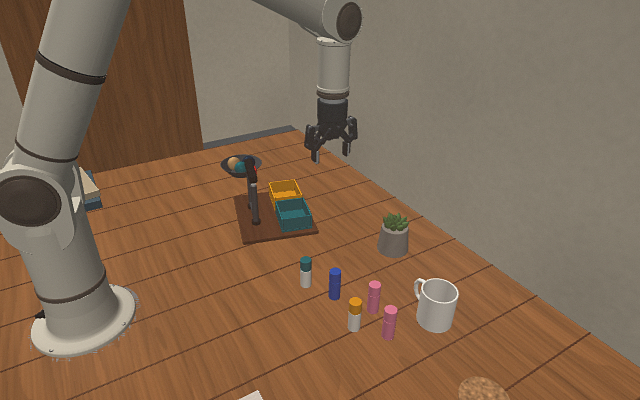

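```bash
cat > h.py <<'E'
import numpy as np,cv2
def load(n):
    d=np.load(f"pics/{n}.npz"); return d["frame"],d["camera_matrix"],d["extrinsics"] if "extrinsics" in d else d["T_tool_cam"]
def ray(px,K,T):
    px=np.atleast_2d(px).astype(float); v=np.c_[px,np.ones(len(px))]@np.linalg.inv(K).T
    return T[:3,3],v@T[:3,:3].T
def plane(px,K,T,z):
    o,v=ray(px,K,T); return o+v*((z-o[2])/v[:,2])[:,None]
def tri(rays):
    A=0;b=0
    for o,v in rays:
        v=v[0]/np.linalg.norm(v[0]);P=np.eye(3)-np.outer(v,v);A=A+P;b=b+P@o
    return np.linalg.solve(A,b)
HS=dict(teal=((82,90,30),(98,255,255)),must=((15,170,110),(26,255,255)),blue=((108,150,60),(125,255,255)),pink=((155,90,100),(178,255,255)),red=((0,170,60),(5,255,255)))
def blobs(im,c,amin=15):
    m=cv2.inRange(cv2.cvtColor(im,cv2.COLOR_RGB2HSV),*HS[c])
    n,l,s,ce=cv2.connectedComponentsWithStats(m)
    return [(s[i],ce[i],l==i) for i in range(1,n) if s[i][4]>=amin]
E
python3 - <<'E'
from h import *
for n in("scene0","side0"):
    im,K,T=load(n)
    for c in HS:
        for s,ce,m in blobs(im,c):
            if s[1]<80 : continue
            print(n,c,s.tolist(),ce.round(1),"z66:",plane(ce,K,T,66)[0].round(0)[:2],"z57",plane(ce,K,T,57)[0].round(0)[:2])
im,K,T=load("side0")
cv2.imwrite("pics/c1.png",cv2.resize(im[130:350,220:480,::-1],None,fx=3,fy=2.7,interpolation=2))
E
```

```text
scene0 teal [382, 122, 14, 13, 130] [388.  128.2] z66: [574. 433.] z57 [571. 440.]
scene0 teal [314, 180, 37, 32, 612] [328.6 194.9] z66: [590.  70.] z57 [587.  74.]
scene0 teal [257, 217, 7, 9, 55] [260.2 220.8] z66: [ 481. -153.] z57 [ 478. -150.]
scene0 must [205, 81, 36, 37, 265] [222.6 103.6] z66: [ 25. 120.] z57 [ 18. 125.]
scene0 must [234, 81, 48, 35, 466] [257.4  98.5] z66: [108. 225.] z57 [102. 230.]
scene0 must [355, 90, 31, 24, 234] [369.  100.8] z66: [440. 493.] z57 [436. 500.]
scene0 must [138, 93, 32, 29, 300] [155.1 104.8] z66: [-164.  -49.] z57 [-172.  -46.]
scene0 must [219, 92, 10, 7, 20] [223.  96.] z66: [ -1. 148.] z57 [ -8. 152.]
scene0 must [401, 96, 9, 11, 38] [404.8 100.8] z66: [545. 582.] z57 [541. 590.]
scene0 must [438, 102, 32, 34, 455] [451.6 118.3] z66: [729. 626.] z57 [726. 634.]
scene0 must [113, 105, 52, 43, 662] [138.2 126.2] z66: [-132. -157.] z57 [-140. -154.]
scene0 must [379, 104, 6, 7, 17] [381.3 106.2] z66: [492. 502.] z57 [488. 509.]
scene0 must [244, 108, 11, 13, 43] [248.6 113.6] z66: [134. 149.] z57 [128. 154.]
scene0 must [229, 110, 19, 2
[... 11867 characters left out ...]
z66: [544. 408.] z57 [550. 425.]
side0 teal [275, 198, 37, 30, 329] [293.  211.1] z66: [570.  70.] z57 [576.  83.]
side0 teal [281, 225, 26, 7, 47] [292.2 228.8] z66: [526.  -7.] z57 [532.   5.]
side0 teal [300, 256, 11, 8, 62] [305.2 259.4] z66: [ 493. -138.] z57 [ 498. -128.]
side0 must [268, 179, 35, 32, 606] [283.5 190.3] z66: [600. 190.] z57 [607. 204.]
side0 must [349, 297, 13, 18, 203] [354.9 305.3] z66: [ 509. -327.] z57 [ 515. -320.]
side0 blue [330, 268, 11, 7, 64] [335. 271.] z66: [ 533. -211.] z57 [ 539. -202.]
side0 pink [367, 280, 14, 34, 370] [373.4 296.7] z66: [ 560. -326.] z57 [ 566. -319.]
side0 pink [382, 305, 16, 36, 425] [388.9 322. ] z66: [ 543. -402.] z57 [ 549. -396.]
```

View pics/c1.png

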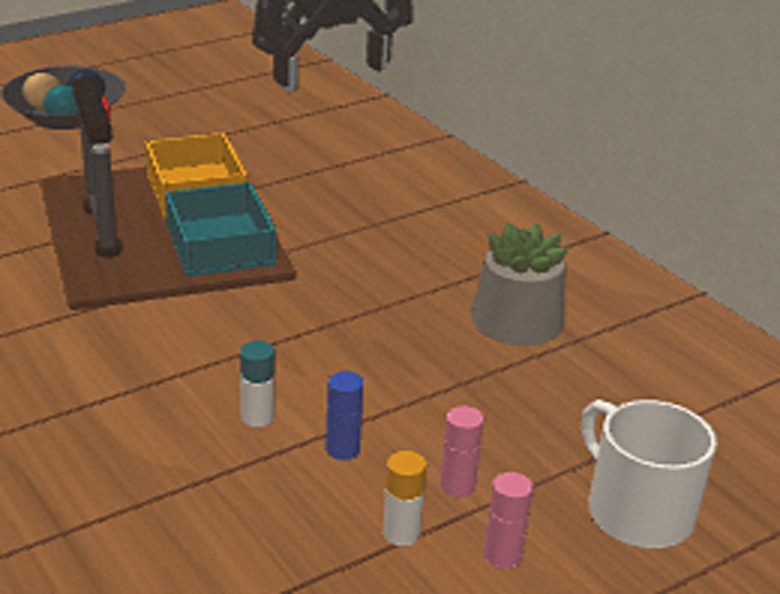

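Run:
```python
from h import *
im,K,T=load("side0"); c=lambda p:np.array(p)/[3,2.7]+[220,130]
P=lambda n,ps,z:print(n,plane(c(ps),K,T,z)[:,:2].round(0).tolist())
P("teal top",[(257,348)],80);P("teal base",[(257,415)],0)
P("must top",[(407,460)],80);P("must base",[(403,534)],0);P("blue top",[(346,380)],80);P("pinks",[(464,415),(512,482)],80)
P("binT rim",[(167,195),(249,184),(275,233),(186,245)],57)
P("binM rim",[(147,142),(228,133),(245,173)],57)
P("board",[(72,305),(293,272),(40,180)],12)
P("sleeve base",[(109,250),(90,208)],12)
P("bar ends",[(97,130),(86,78)],165)
im,K,T=load("scene0")
print("scene",plane([[261,218],[228,262],[254,240],[248,268],[226,283]],K,T,80)[:,:2].round(0).tolist())
```

```text
teal top [[486.0, -152.0]]
teal base [[486.0, -151.0]]
must top [[510.0, -327.0]]
must base [[509.0, -331.0]]
blue top [[525.0, -224.0]]
pinks [[577.0, -306.0], [560.0, -384.0]]
binT rim [[554.0, 152.0], [637.0, 132.0], [610.0, 32.0], [526.0, 54.0]]
binM rim [[589.0, 272.0], [676.0, 248.0], [646.0, 155.0]]
board [[413.0, 68.0], [621.0, 16.0], [480.0, 318.0]]
sleeve base [[484.0, 143.0], [502.0, 233.0]]
bar ends [[481.0, 141.0], [520.0, 258.0]]
scene [[482.0, -148.0], [511.0, -328.0], [520.0, -221.0], [573.0, -302.0], [556.0, -380.0]]
```

Emit:
send_rows:
  moves:
    - [0, 0, 0, 0, 0, 7.5, 1]
    - [0, 0, 0, 0, 0, 7.5, 1]
    - [-0.0377, -0.0239, 0, 0, 0, 0, 1]
    - [-0.0377, -0.0239, 0, 0, 0, 0, 1]
    - [-0.0377, -0.0239, 0, 0, 0, 0, 1]
    - [-0.0377, -0.0239, 0, 0, 0, 0, 1]
    - [-0.0377, -0.0239, 0, 0, 0, 0, 1]
    - [0, 0, 0.03, 0, 0, 0, 1]
    - [0, 0, 0, 0, 0, 0, 1]
    - [0, 0, 0, 0, 0, 0, 1]

```text
time_s: 1.4
eef_pos: [486.4, -150.5, 201.8]
ee_rot: [180.0, -0.0, 75.1]
force: [-0.0, -0.3, 0.5]
gripper_width: 85.8
finger_force: 0.0
```

```bash
cat >> h.py <<'E'
def snap(name):
    from bench import manip
    from scipy.spatial.transform import Rotation as R
    s=manip.sense(); d=manip.capture("wrist")
    T=np.eye(4);T[:3,:3]=R.from_euler("xyz",s["ee_rot"],degrees=True).as_matrix();T[:3,3]=s["eef_pos"]
    T=T@d["T_tool_cam"]
    np.savez(f"pics/{name}.npz",frame=d["frame"],camera_matrix=d["camera_matrix"],extrinsics=T)
    cv2.imwrite(f"pics/{name}.png",d["frame"][:,:,::-1]); return s,d["frame"],d["camera_matrix"],T
E
python3 - <<'E'
from h import *
s,im,K,T=snap("w1"); print(s["eef_pos"],s["ee_rot"],s["time_s"])
for c in("teal","blue","pink"):
    for b,ce,m in blobs(im,c,60): print(c,b.tolist(),ce.round(0),plane(ce,K,T,80)[0].round(0))
E
```

```text
[ 486.42373431 -150.50966514  201.82853631] [ 1.79983761e+02 -2.80074964e-02  7.50664787e+01] 1.4
teal [305, 178, 30, 34, 805] [319. 195.] [ 486. -151.   80.]
blue [358, 219, 36, 53, 1231] [375. 246.] [ 522. -211.   80.]
pink [412, 327, 18, 22, 234] [420. 335.] [ 545. -316.   80.]
```

View pics/w1.png

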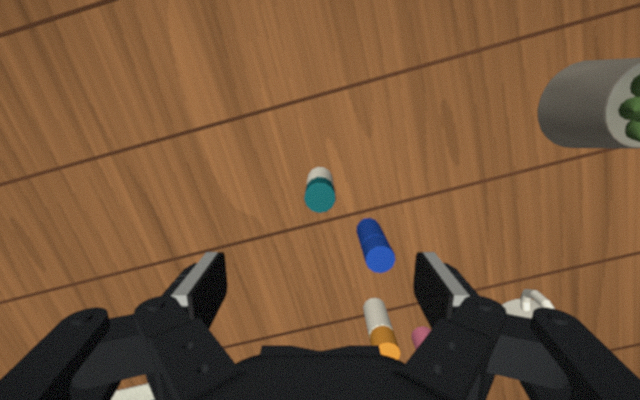

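Emit:
send_rows:
  moves:
    - [0, 0, 0.04, 0, 0, 0, 1]
    - [0, 0, 0.04, 0, 0, 0, 1]
    - [0, 0, 0.04, 0, 0, 0, 1]
    - [0, 0, 0.03, 0, 0, 0, 1]
    - [0, 0, 0.008, 0, 0, 0, 1]
    - [0, 0, 0, 0, 0, 0, 0]
    - [0, 0, 0, 0, 0, 0, 0]
    - [0, 0, 0, 0, 0, 0, 0]
    - [0, 0, 0, 0, 0, 0, 0]
    - [0, 0, 0, 0, 0, 0, 0]
    - [0, 0, 0, 0, 0, 0, 0]

```text
time_s: 2.82
eef_pos: [486.8, -151.4, 44.6]
ee_rot: [179.9, 0.0, 75.0]
force: [-1.6, 0.7, 6.0]
gripper_width: 26.8
finger_force: 58.6
```

Emit:
send_rows:
  moves:
    - [0, 0, -0.03, 0, 0, 0, 0]
    - [0, 0, -0.04, 0, 0, 0, 0]
    - [0, 0, -0.05, 0, 0, 0, 0]
    - [0, 0, -0.05, 0, 0, 0, 0]
    - [0.0432, 0.0048, 0, 0, 0, 0, 0]
    - [0.0432, 0.0048, 0, 0, 0, 0, 0]
    - [0.0432, 0.0048, 0, 0, 0, 0, 0]
    - [0.0432, 0.0048, 0, 0, 0, 0, 0]
    - [0.0432, 0.0048, 0, 0, 0, 0, 0]
    - [0.0432, 0.0048, 0, 0, 0, 0, 0]
    - [0, 0, 0, 0, 0, 0, 0]
    - [0, 0, 0, 0, 0, 0, 0]

```text
time_s: 4.32
eef_pos: [580.3, 91.2, 213.2]
ee_rot: [-180.0, 0.1, 75.0]
force: [-0.2, -0.1, -1.3]
gripper_width: 26.9
finger_force: 59.1
```

Run:
```python
from h import *
s,im,K,T=snap("w2"); print(s["eef_pos"],s["ee_rot"],s["gripper_width"])
for c in("teal","must","red"):
    for b,ce,m in blobs(im,c,400 if c!="red" else 30): print(c,b.tolist(),ce.round(0),plane(ce,K,T,57)[0].round(0))
```

```text
[580.32987742  91.19572008 213.17955115] [-1.79982935e+02  5.12112765e-02  7.50103865e+01] 26.859652478262966
teal [276, 120, 96, 108, 9203] [323. 169.] [587. 105.  57.]
teal [285, 245, 70, 86, 4846] [320. 288.] [551. -18.  57.]
must [271, 0, 109, 106, 2781] [330.  58.] [619. 198.  57.]
red [145, 83, 25, 57, 953] [157. 110.] [455. 197.  57.]
```

View pics/w2.png

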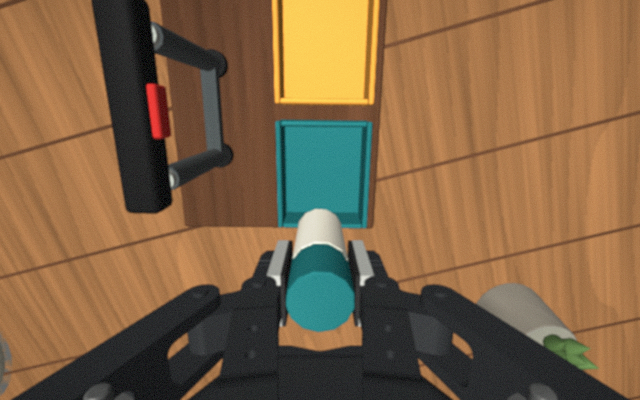

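Run:
```python
from h import *
im,K,T=load("w2")
c=np.array([(275,121),(372,121),(369.5,228),(277,228)])
p=plane(c,K,T,57)[:,:2];print(p.round(1).tolist(),p.mean(0),np.linalg.norm(p-np.roll(p,-1,0),axis=1))
y=(p[0]+p[1]-p[2]-p[3]);print("yaw",np.degrees(np.arctan2(-y[0],y[1])), np.degrees(np.arctan2(*(p[1]-p[0])[::-1])))
q=plane([(274,103),(376,103)],K,T,57)[:,:2];print(q.round(1).tolist(),"gap")
r=plane([(171,206),(148.5,84),(160,137)],K,T,176)[:,:2];print("bar +x lower top-edge corner, btn",r.round(1).tolist())
o=plane([(147,93),(157,137)],K,T,172)[:,:2];print(o)
for b,ce,m in blobs(im,"red",100): print("button @165",plane(ce,K,T,166)[0])
```

```text
[[556.4, 160.0], [642.4, 136.9], [617.4, 35.1], [527.2, 59.3]] [585.84343322  97.82562228] [ 89.04949117 104.77871002  93.36107001 104.78042367]
yaw -14.972276566610317 -15.015888663771687
[[560.2, 175.3], [649.3, 151.4]] gap
bar +x lower top-edge corner, btn [[498.8, 128.4], [513.4, 195.3], [508.4, 167.7]]
[[508.84415243 191.96031863]
 [504.71606954 168.34708931]]
button @165 [507.53311187 182.78280854 166.        ]
```

Emit:
send_rows:
  moves:
    - [0.008, 0.0035, 0, 0, 0, 0, 0]
    - [0, 0, 0.04, 0, 0, 0, 0]
    - [0, 0, 0.04, 0, 0, 0, 0]
    - [0, 0, 0.04, 0, 0, 0, 0]
    - [0, 0, 0.02, 0, 0, 0, 0]
    - [0, 0, 0.01, 0, 0, 0, 0]
    - [0, 0, 0, 0, 0, 0, 0]
    - [0, 0, 0, 0, 0, 0, 0]

```text
time_s: 5.38
eef_pos: [587.4, 98.9, 64.8]
ee_rot: [179.9, -0.1, 75.0]
force: [-1.5, -0.7, -0.0]
gripper_width: 26.8
finger_force: 59.1
```

Emit:
send_rows:
  moves:
    - [0, 0, 0.002, 0, 0, 0, 0]
    - [0, 0, 0, 0, 0, 0, 0]
    - [0, 0, 0, 0, 0, 0, 0.55]
    - [0, 0, 0, 0, 0, 0, 0.55]
    - [0, 0, 0, 0, 0, 0, 0.6]
    - [0, 0, 0, 0, 0, 0, 0.6]
    - [0, 0, -0.03, 0, 0, 0, 0.6]
    - [0, 0, -0.04, 0, 0, 0, 0.6]
    - [0, 0, -0.05, 0, 0, 0, 0.6]
    - [0, 0, -0.02, 0, 0, 0, 1]
    - [0, 0, 0, 0, 0, 0, 1]

```text
time_s: 6.75
eef_pos: [587.5, 98.9, 203.3]
ee_rot: [179.8, -0.1, 75.0]
force: [0.0, 0.2, 0.1]
gripper_width: 84.6
finger_force: 0.0
```

Run:
```python
from h import *
s,im,K,T=snap("w3"); print(s["eef_pos"],s["ee_rot"],s["gripper_width"])
for b,ce,m in blobs(im,"teal",400): print(b.tolist(),ce.round(0),plane(ce,K,T,97)[0].round(0))
```

```text
[587.45670181  98.91122969 203.27428222] [ 1.79778044e+02 -8.44669014e-02  7.49933494e+01] 84.59715434891713
[268, 130, 99, 110, 9993] [317. 184.] [589. 111.  97.]
```

View pics/w3.png

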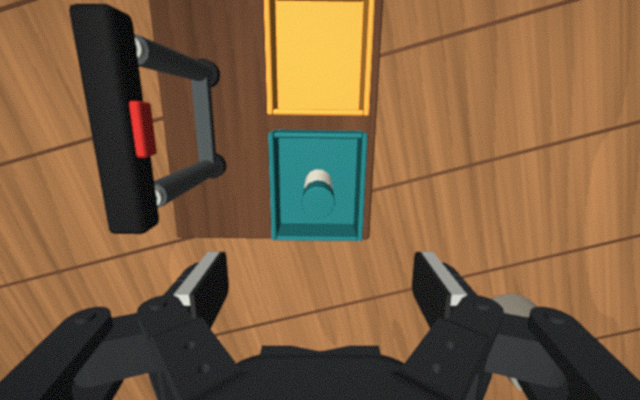

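Emit:
send_rows:
  moves:
    - [-0.0433, 0.0036, 0, 0, 0, 0, 1]
    - [-0.0433, 0.0036, 0, 0, 0, 0, 1]
    - [-0.0433, 0.0036, 0, 0, 0, 0, 1]
    - [-0.0433, 0.0036, 0, 0, 0, 0, 1]
    - [-0.0433, 0.0036, 0, 0, 0, 0, 1]
    - [-0.0433, 0.0036, 0, 0, 0, 0, 1]
    - [-0.0433, 0.0036, 0, 0, 0, 0, 1]
    - [-0.0433, 0.0036, 0, 0, 0, 0, 1]
    - [-0.0433, 0.0036, 0, 0, 0, 0, 1]
    - [-0.0433, 0.0036, 0, 0, 0, 0, 1]
    - [0, 0, 0, 0, 0, 0, 1]
    - [0, 0, 0, 0, 0, 0, 1]

```text
time_s: 8.3
eef_pos: [508.2, -327.8, 199.5]
ee_rot: [-179.8, -0.1, 75.0]
force: [0.1, 1.5, 0.1]
gripper_width: 85.9
finger_force: 0.0
```

Run:
```python
from h import *
s,im,K,T=snap("w4"); print(s["eef_pos"],s["ee_rot"],s["gripper_width"])
m=cv2.inRange(cv2.cvtColor(im,cv2.COLOR_RGB2HSV),(15,225,140),(26,255,255));m[230:]=0
n,l,st,ce=cv2.connectedComponentsWithStats(m)
for i in range(1,n):
    if st[i][4]>150: print(st[i],ce[i],plane(ce[i],K,T,80)[0])
w,K_=im,K
im2,K0,T0=load("w3"); print("bar corners",plane([(72,8),(110,232),(155,225)],K0,T0,176)[:,:2].round(0).tolist())
```

```text
[ 508.17280862 -327.80233338  199.49944286] [-1.79843902e+02 -1.00954022e-01  7.50040372e+01] 85.88509054145044
bar corners [[504.0, 242.0], [472.0, 132.0], [499.0, 130.0]]
```

View pics/w4.png

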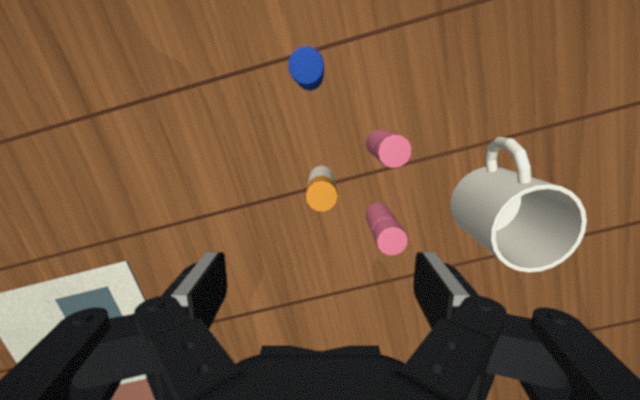

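Emit:
send_rows:
  moves:
    - [0, 0.0005, 0.04, 0, 0, 0, 0.85]
    - [0, 0, 0.04, 0, 0, 0, 0.7]
    - [0, 0, 0.04, 0, 0, 0, 0.7]
    - [0, 0, 0.028, 0, 0, 0, 0.7]
    - [0, 0, 0.008, 0, 0, 0, 0.7]
    - [0, 0, 0, 0, 0, 0, 0]
    - [0, 0, 0, 0, 0, 0, 0]
    - [0, 0, 0, 0, 0, 0, 0]
    - [0, 0, 0, 0, 0, 0, 0]
    - [0, 0, 0, 0, 0, 0, 0]

```text
time_s: 9.6
eef_pos: [510.3, -329.5, 46.7]
ee_rot: [179.9, 0.0, 75.0]
force: [0.3, 0.2, 7.2]
gripper_width: 26.5
finger_force: 59.1
```

Emit:
send_rows:
  moves:
    - [0, 0, -0.03, 0, 0, 0, 0]
    - [0, 0, -0.04, 0, 0, 0, 0]
    - [0, 0, -0.05, 0, 0, 0, 0]
    - [0, 0, -0.04, 0, 0, 0, 0]
    - [0.04, -0.0027, 0, 0, 0, 0, 0]
    - [0.04, -0.0027, 0, 0, 0, 0, 0]
    - [0.04, -0.0027, 0, 0, 0, 0, 0]
    - [0.04, -0.0027, 0, 0, 0, 0, 0]
    - [0.04, -0.0027, 0, 0, 0, 0, 0]
    - [0.04, -0.0027, 0, 0, 0, 0, 0]
    - [0.04, -0.0027, 0, 0, 0, 0, 0]
    - [0.04, -0.0027, 0, 0, 0, 0, 0]

```text
time_s: 11.1
eef_pos: [571.2, -13.4, 205.4]
ee_rot: [180.0, 0.0, 75.0]
force: [0.7, 0.7, -1.2]
gripper_width: 26.8
finger_force: 59.0
```

Emit:
send_rows:
  moves:
    - [0.04, -0.0027, 0, 0, 0, 0, 0]
    - [0.04, -0.0027, 0, 0, 0, 0, 0]
    - [0.04, -0.0027, 0, 0, 0, 0, 0]
    - [0.04, -0.0027, 0, 0, 0, 0, 0]
    - [0.04, -0.0027, 0, 0, 0, 0, 0]
    - [0.032, -0.0026, 0, 0, 0, 0, 0]
    - [0, 0, 0, 0, 0, 0, 0]
    - [0, 0, 0, 0, 0, 0, 0]

```text
time_s: 12.1
eef_pos: [615.6, 212.8, 205.0]
ee_rot: [-180.0, 0.1, 75.0]
force: [0.4, -0.2, -0.7]
gripper_width: 27.0
finger_force: 59.1
```

Run:
```python
from h import *
s,im,K,T=snap("w5"); print(s["eef_pos"],s["ee_rot"],s["gripper_width"],s["time_s"])
m=cv2.inRange(cv2.cvtColor(im,cv2.COLOR_RGB2HSV),(15,225,140),(26,255,255))
cv2.imwrite("pics/w5b.png",im[:,:,::-1])
```

```text
[615.64941724 212.83031908 204.98811107] [-1.79989564e+02  7.27956166e-02  7.49800960e+01] 26.973525008575162 12.1
```

View pics/w5.png

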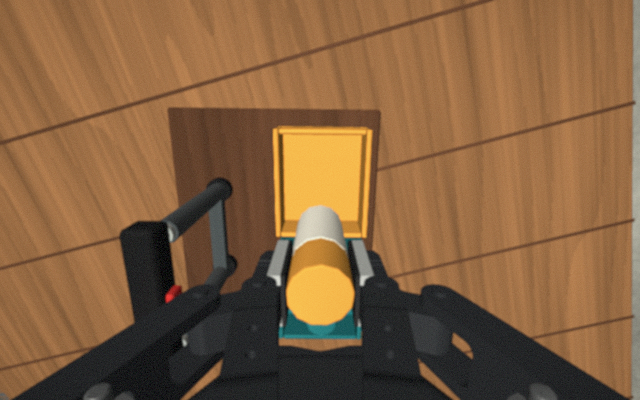

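Run:
```python
from h import *
im,K,T=load("w5")
p=plane([(274,127),(372.5,127),(370,237),(275,238)],K,T,57)[:,:2];c=p.mean(0);print(p.round(1).tolist(),c,np.linalg.norm(p-np.roll(p,-1,0),axis=1))
d=c-[615.65,212.83];a=np.radians(75);print("tool x,y",d@[np.cos(a),np.sin(a)],d@[np.sin(a),-np.cos(a)])
```

```text
[[590.5, 276.7], [675.8, 253.8], [650.6, 150.6], [559.4, 174.0]] [619.0833878  213.80834757] [ 88.39085449 106.2007688   94.09761974 107.29150446]
tool x,y 1.8336373324055457 3.06318296400816
```

Emit:
send_rows:
  moves:
    - [0.001, 0.003, 0, 0, 0, 0, 0]
    - [0, 0, 0.04, 0, 0, 0, 0]
    - [0, 0, 0.04, 0, 0, 0, 0]
    - [0, 0, 0.03, 0, 0, 0, 0]
    - [0, 0, 0.02, 0, 0, 0, 0]
    - [0, 0, 0.01, 0, 0, 0, 0]
    - [0, 0, 0, 0, 0, 0, 0]
    - [0, 0, 0, 0, 0, 0, 0]

```text
time_s: 13.15
eef_pos: [619.8, 214.5, 66.5]
ee_rot: [179.9, -0.1, 75.0]
force: [0.0, -0.6, -0.3]
gripper_width: 26.4
finger_force: 59.1
```

Emit:
send_rows:
  moves:
    - [0, 0, 0.002, 0, 0, 0, 0]
    - [0, 0, 0, 0, 0, 0, 0]
    - [0, 0, 0, 0, 0, 0, 0.55]
    - [0, 0, 0, 0, 0, 0, 0.6]
    - [0, 0, 0, 0, 0, 0, 0.6]
    - [0, 0, 0, 0, 0, 0, 0.6]
    - [0, 0, -0.03, 0, 0, 0, 0.6]
    - [0, 0, -0.04, 0, 0, 0, 0.6]
    - [0, 0, -0.05, 0, 0, 0, 0.6]
    - [0, 0, -0.05, 0, 0, 0, 1]
    - [0, 0, -0.04, 0, 0, 0, 1]
    - [0, 0, 0, 0, 0, 0, 1]

```text
time_s: 14.65
eef_pos: [621.0, 215.3, 278.0]
ee_rot: [179.6, -0.3, 75.0]
force: [0.5, -0.5, -0.4]
gripper_width: 85.4
finger_force: 0.0
```

Emit:
send_rows:
  moves:
    - [-0.02, -0.037, -0.01, 0, 0, 0, 1]
    - [-0.02, -0.037, 0, 0, 0, 0, 1]
    - [-0.02, -0.037, 0, 0, 0, 0, 1]
    - [0, 0, 0, 0, 0, 0, 1]
    - [0, 0, 0, 0, 0, 0, 1]

```text
time_s: 15.28
eef_pos: [496.7, 184.6, 283.1]
ee_rot: [180.0, -0.0, 75.0]
force: [0.7, -0.5, -0.1]
gripper_width: 85.2
finger_force: 0.0
```

Run:
```python
from h import *
s,im,K,T=snap("w6"); print(s["eef_pos"],s["ee_rot"],s["gripper_width"],s["time_s"],s["force"])
for b,ce,m in blobs(im,"red",50): print(b.tolist(),ce,plane(ce,K,T,165)[0])
```

```text
[496.74261852 184.6185312  283.09381972] [ 1.79972667e+02 -3.49824281e-03  7.49794671e+01] 85.21224008492763 15.275 [ 0.70659166 -0.5418845  -0.14373646]
[330, 177, 8, 37, 250] [333.744 195.148] [508.52696498 181.49842463 165.        ]
```

View pics/w6.png

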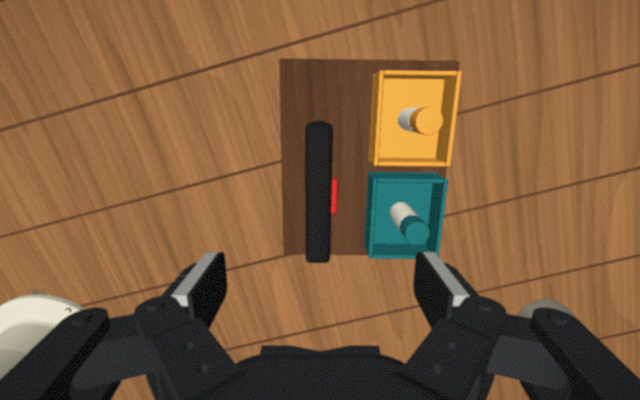

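Run:
```python
from h import *
im,K,T=load("w6")
g=im.sum(2).astype(int)
for r in (150,195,240): print(r,np.where(g[r,290:350]<110)[0]+290 if 0 else [int(x) for x in g[r,300:342]])
a=np.radians(75);ex=np.array([np.cos(a),np.sin(a)]);ey=np.array([np.sin(a),-np.cos(a)])
for q in[(305.5,195),(330,195),(318,122),(318,262),(333.7,195)]:
    d=plane([q],K,T,176)[0,:2]-[496.74,184.62]; print(q,"tool",round(d@ex,1),round(d@ey,1))
```

```text
150 [205, 178, 196, 204, 175, 150, 94, 98, 102, 98, 113, 127, 110, 127, 116, 113, 111, 111, 116, 110, 121, 103, 101, 104, 97, 122, 108, 111, 80, 99, 86, 75, 165, 187, 219, 220, 222, 202, 211, 189, 207, 212]
195 [209, 195, 205, 210, 177, 151, 105, 114, 101, 108, 110, 118, 107, 119, 125, 120, 99, 112, 110, 122, 112, 105, 97, 107, 112, 108, 113, 117, 72, 65, 134, 222, 288, 326, 329, 305, 269, 224, 216, 219, 223, 210]
240 [215, 200, 207, 221, 185, 151, 103, 112, 98, 102, 90, 104, 94, 116, 111, 111, 117, 103, 116, 101, 113, 98, 100, 98, 120, 116, 95, 94, 67, 89, 123, 171, 193, 238, 233, 234, 233, 220, 225, 218, 223, 215]
(305.5, 195) tool 3.1 -11.4
(330, 195) tool 3.1 8.6
(318, 122) tool 61.1 -1.1
(318, 262) tool -57.3 -1.3
(333.7, 195) tool 3.1 11.7
```

Emit:
send_rows:
  moves:
    - [0.0025, -0.0017, 0.03, 0, 0, 0, 1]
    - [0, 0, 0.04, 0, 0, 0, 1]
    - [0, 0, 0.04, 0, 0, 0, 1]
    - [0, 0, 0.02, 0, 0, 0, 1]
    - [0, 0, 0.006, 0, 0, 0, 1]
    - [0, 0, 0, 0, 0, 0, 1]
    - [0, 0, 0, 0, 0, 0, 0.5]
    - [0, 0, 0, 0, 0, 0, 0.4]
    - [0, 0, 0, 0, 0, 0, 0]
    - [0, 0, 0, 0, 0, 0, 0]
    - [0, 0, 0, 0, 0, 0, 0]
    - [0, 0, 0, 0, 0, 0, 0]

```text
time_s: 16.82
eef_pos: [496.1, 187.7, 148.4]
ee_rot: [179.9, -0.1, 74.9]
force: [-0.7, -0.2, 5.8]
gripper_width: 21.1
finger_force: 60.0
```

Emit:
send_rows:
  moves:
    - [0, 0, -0.005, 0, 0, 0, 0]
    - [0, 0, -0.01, 0, 0, 0, 0]
    - [0, 0, -0.01, 0, 0, 0, 0]
    - [0, 0, -0.01, 0, 0, 0, 0]
    - [0, 0, -0.01, 0, 0, 0, 0]
    - [0, 0, -0.01, 0, 0, 0, 0]
    - [0, 0, -0.01, 0, 0, 0, 0]
    - [0, 0, 0, 0, 0, 0, 0]

```text
time_s: 17.82
eef_pos: [496.1, 187.7, 213.3]
ee_rot: [179.9, -0.1, 75.0]
force: [5.1, 0.3, -2.6]
gripper_width: 21.2
finger_force: 59.5
```

Emit:
send_rows:
  moves:
    - [0, 0, -0.01, 0, 0, 0, 0]
    - [0, 0, -0.01, 0, 0, 0, 0]
    - [0, 0, -0.01, 0, 0, 0, 0]
    - [0, 0, -0.01, 0, 0, 0, 0]
    - [0, 0, -0.008, 0, 0, 0, 0]
    - [0, 0, -0.005, 0, 0, 0, 0]
    - [0, 0, 0, 0, 0, 0, 0]
    - [0, 0, 0, 0, 0, 0, 0]
    - [0, 0, 0, 0, 0, 0, 0]

```text
time_s: 18.95
eef_pos: [496.0, 187.7, 265.3]
ee_rot: [179.9, -0.1, 75.0]
force: [5.8, 1.2, -1.6]
gripper_width: 21.1
finger_force: 59.8
```

Run:
```python
from h import *
from bench import manip
s=manip.sense();print(s["eef_pos"],s["force"],s["gripper_width"],s["finger_force"],s["time_s"])
d=manip.capture("side");im=d["frame"];K,T=d["camera_matrix"],d["extrinsics"]
cv2.imwrite("pics/s2.png",cv2.resize(im[60:260,200:400,::-1],None,fx=3,fy=3,interpolation=2))
```

```text
[496.00127825 187.7266744  265.30790078] [ 5.77373409  1.19134618 -1.6099548 ] 21.135980739283784 59.844213500618935 18.95
```

View pics/s2.png

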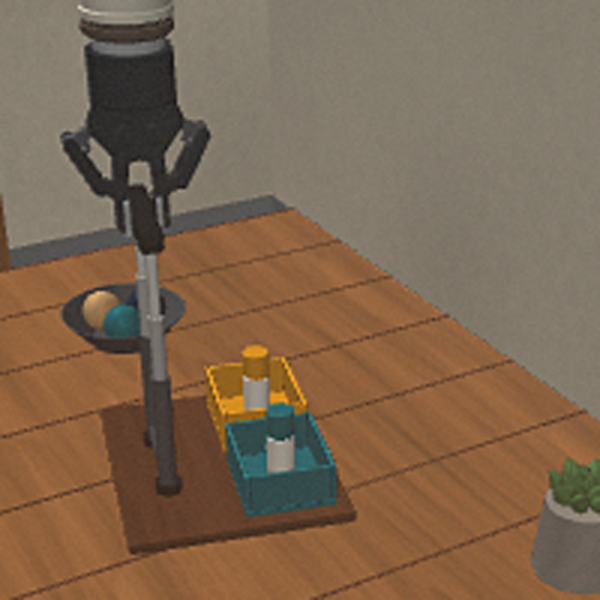

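The side picture shows the handle extended and gripped (bar at crop pixel (147,220)), with both tubes upright in their bins at (256,375) and (281,440). The TCP has risen 117 mm, so I'll take up the last few millimetres to the stop.

Emit:
send_rows:
  moves:
    - [0, 0, -0.002, 0, 0, 0, 0]
    - [0, 0, -0.002, 0, 0, 0, 0]
    - [0, 0, 0, 0, 0, 0, 0]
    - [0, 0, 0, 0, 0, 0, 0]
    - [0, 0, 0, 0, 0, 0, 0]
    - [0, 0, 0, 0, 0, 0, 0]

```text
time_s: 19.75
eef_pos: [496.0, 187.7, 268.5]
ee_rot: [179.9, -0.1, 75.0]
force: [7.8, 2.2, -8.2]
gripper_width: 21.0
finger_force: 61.5
```

```bash
python3 -c "
from bench import manip
print(manip.sign_off())"
```

```text
the job is handed in; nothing more can be done
None
```

I handed the job in at about 20 s. Both tubes stand upright in the bins of their colour, and the arm is still holding the handle out at its second stop with the button squeezed. No verdict came back, so this rests on the last picture, the 120 mm rise and the gripper readings.

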